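# Tap a stuck cast carrier loose from its flask

### The arm

A 6-joint arm with a two-finger parallel gripper is mounted at the origin on the work surface. World frame = base frame: x ahead of the robot, y to its left, z up, the work surface at z = 0. Lengths are in m, angles in rad, forces in N, time in s.
With the tool pointing down it reaches from about 0.3 to 0.775 m from the base axis. Payload 14.6 kg.
Tool frame: the origin (TCP) lies between the finger pads; the fingertips stand 14 mm ahead of it and the grasp point (between the pads) lies 5 mm behind it; z points along the fingers, y is the line along which they close (so a half turn about z gives the same grasp; the last joint's range is limited). The gripper opens to 94 mm and grips with 3 to 60 N. Pads are 16 mm wide; open, the fingers measure 119 mm over their backs; the gripper's body (75 mm by 177 mm) begins 78 mm behind the grasp point.
Start: joints at [-1.224, 0.3, 1.521, -0, 1.321, -0.067], TCP at [0.221, -0.504, 0.219] pointing down, gripper open.
Joint ranges: [-3.03, 3.03], [-0.79, 2.21], [0.23, 2.52], [-1.04, 4.18], [0, 3.07], [-2.55, 2.55]. Speed limits (rad/s): [2.22, 2.22, 2.57, 3.14, 3.14, 3.14].

### API

Orientations are given as [roll, pitch, yaw] about the fixed x, y, z axes, in that order (R = Rz(yaw) Ry(pitch) Rx(roll)).
In Python, from station import ctrl gives the robot as it stands. The module is installed in compiled form; this text tells all that it offers.
- The arm moves only by the tool move_arm, never from a script. Its argument "targets" is a list of rows, each a list of 7 numbers: the opening, from -1 (shut) to 1 (fully open), then the shift along the tool's x, y, z in units of 50 mm (1.0 is 50 mm), then the turn, a rotation vector about the tool's x, y, z in rad. A call has 1 to 12 rows; each row is the pose to reach, as a shift and turn from the pose commanded when the call began, along the tool's axes at that moment; what a row does not reach only later rows make up. A row lasts 1/10 s, in which the tool goes at most 50 mm and 8.59 degrees, less where a joint would pass 70% of its speed; a pose out of reach is approached as far as the arm can. A call with a gripper value outside its range is refused whole. The fingers move at their own pace and stop on an object; "grip_force" is the grip in N (left out, the last holds). Time passes only in rows, so rows that repeat a pose let the fingers close. It gives the time, the measured TCP pose, the force, the opening and the grip force at its end, in the units of the state.
- ctrl.get_obs(): the state, without advancing time (a new reading comes with each control period).
- ctrl.camera(name): name is "side" or "top"; returns (picture, depth): 420x560x3 uint8, red, green, blue; 420x560 float32, m along the optical axis (not along the pixel's ray), 0 where there is no reading.
- ctrl.camera_params(name): a dict with "intrinsics" (3x3 intrinsics, pixels), "rvec" (rotation vector, rad) and "tvec" (3), from world to camera coordinates, as OpenCV has them. Camera axes: x right, y down, z forward; pixel columns grow to the right and rows downward; lengths in m; the calibration is good to about 2 mm. A picture is of the moment at which its call begins. camera_params takes no time and is no camera call.
- ctrl.hand_in(): hands the job in; it is judged then, once.
Trained networks look in the newest picture that a camera, given by its name, has taken for a name from the list of things; names that differ only in an ending like _2 or _b are one class to them, and where a whole thing is asked for, a point or a joint stands for the part that bears it (a point fixed in the world has none). Each returns a list of dicts, best first, with "score" (0 to 1); they miss things now and then, are a little off and sometimes report something else, mostly with a low value. They report only what shows in the picture. A call takes as long as a camera call.
- ctrl.cut_out(camera, target): "region" (420x560 bool, what is visible of it) and "point" ([column, row] in pixels, amid what is visible of it).
- ctrl.tip_of(camera, target): "point" ([column, row] in pixels: a listed point, or the origin of a listed thing).
The state is a dict: "time_s": time; "qpos": joint angles; "joint_vel": joint speeds; "tau": joint torques, N m; "ee_pos": TCP position; "eef_rot": TCP orientation; "force": force on the tool from outside, world axes, zero at the start; "moment": the same for the moment, N m; "grip_width": finger opening in m; "grip_force": force on a finger pad.
Only numpy, scipy, OpenCV 4.12 (cv2) and the standard library are available. Lean on these libraries where they do the work, as an engineer would, in place of code of your own. Each camera call takes 0.05 s, during which the arm holds its last target. There are 200 camera calls.

### The job

The metal carrier with the tan stone cast has stuck in its bench flask. With the mallet, and never with the fingers, tap it gently forward on its two upright ears by turns, a few millimetres at a time so that it stays nearly square, until both ears are fully home against the stop blocks and the hold-downs let go. Then lay the mallet down on the bench, lift the cast with its carrier straight out and set it upright in the middle of the shallow steel tray, leaving the other things on the bench alone.

Things in the scene. Friction and masses are not known exactly. Their poses are not given: they have to be found in the camera images.
- flask: Fixed grey-painted base plate, 160 x 160 x 14 mm. Its x axis is the direction the carrier is to be driven (roughly to the robot's right), y roughly away from the robot. Origin on the bench below the carrier's origin as stuck at the start; the plate runs from x = -53 to +107 mm. Two low back stops just behind the carrier let it go only forward.
- bridge: Fixed aluminium hold-down frame on the base. Each side has a stop block (y = 49 to 76 mm, 48 mm above the bench) ahead of the carrier's ear and a lip (y beyond 59 mm, 28 mm above the bench) over the ear's tab: keep the mallet off the lips. Origin: 14 mm above the bench, midway between the blocks' rear faces; x as flask's. Blocks stand 10 to 14 mm ahead of the ears; lips let go within 2 mm of them.
- carrier: Stuck loose T-shaped part, 0.3 to 0.5 kg: aluminium plate 60 wide, 10 thick, x -28 to +34 mm, with a rear crossbar x -36 to -16, 128 mm wide over its tabs, and two upright ears on it at y = +45 and -45 mm (24 wide, up to z = 36), and a stone cast. Origin: on the underside, 14 mm above the bench at the start; x forward, z up. Over 25 N from the mallet, or cocking it over 5 degrees before it is loose, chips the stone.
- cast_grip (a point): Place to grip the tan stone cast fixed on the carrier, 48 mm above the carrier's origin: a block 48 mm wide along the carrier's y with flat upright sides, about 50 mm long along x, standing from z = 10 to 60 mm over the carrier's origin, teeth to 65 mm. Grip across y, above the ears (which end at z = 36 mm). It lies 4 mm forward of the origin. Axes as the carrier's.
- far_lug (a point): Point to tap, towards the flask's +x: on the rear face (24 mm wide, 26 mm high) of the ear at y = +45 mm, the one farther from the robot; this point is at y = +42 mm, x = -36 mm, 37 mm above the bench. Pushed here, the carrier gives way at about 10 to 14 N, turning slightly about the other pin, and stays where it is left; pushed in its middle it needs more than is allowed.
- near_lug (a point): The same on the other ear, at y = -42 mm, nearer the robot.
- far_end (a point): Front face of the ear at y = +53 mm (x = -16 mm on the carrier); it is to come to rest against the stop block.
- near_end (a point): The same on the other ear, at y = -53 mm.
- pin_far (a joint): How far (m) the stiff steel pin, 10 mm thick, whose nose stands against the front of the ear at y = +42 mm, has been driven forward; 0 at the start. It slides at about 10 N, has no spring and stays where it is pushed.
- pin_near (a joint): The same for the pin at y = -42 mm.
- mallet: Loose mallet, about 0.2 kg, lying flat on the bench: white head 32 x 90 x 32 mm (x, y, z) with dark rubber striking faces at y = +45 and -45 mm; flat-sided wooden handle 20 mm wide (y), from 4 to 28 mm above the underside, from x = -16 to -100 mm, with a 26 mm wide knob at its end, to x = -117 mm. Origin: centre of the head's underside, z up.
- tray: Fixed shallow open steel tray, 190 mm along x by 160 mm along y outside, 18 mm high, walls and floor 5 mm. Origin: centre of its underside, on the bench.
- spare_cast: Bystander: pale stone cast without a carrier, 52 x 56 x 35 mm; origin under its centre.
- bowl: Bystander: grey rubber mixing bowl, 100 mm across, 55 mm high; origin under its centre.
- jar: Bystander: amber jar, 44 mm across, 45 mm high; origin under its centre.
- spatula: Bystander: spatula, 160 mm long, lying.
- brush: Bystander: brush, 150 mm long, lying.
- ring: Bystander: white plastic ring, 60 mm across, 30 mm high; origin under its centre.

How it is judged:
By the outcome, as a careful person would: the job done as asked, in the order asked, and still so for the second after the job is handed in, with the robot touching nothing.
It also fails if it takes over 72 s, if anything falls off the work surface, if the arm or the gripper's body presses on something with over 40 N, if the wrist force passes 120 N, or if a joint passes its speed limit or range.

## Working session

There is one attempt and no reset: what is moved stays moved. The work goes in short steps, Python scripts to look and compute and a tool call to move; the robot and the scene stay as the last step left them, time stands still between calls to the robot, and variables do not carry over. Pictures are saved under pics/ and viewed, at most 10 in all, crops included, and the job is handed in when it is done.

Besides the shell and the picture viewer there is one more tool, called after "Emit:" by a JSON object that holds its "name" and its "arguments", one argument or row to a line. move_arm: Moves the arm, as the interface text tells. Its arguments: {"type":"object","properties":{"targets":{"type":"array"},"grip_force":{"type":"number"}},"required":["targets"]}

```bash
mkdir -p pics; cat > h.py <<'E'
import numpy as np, cv2
from scipy.spatial.transform import Rotation as R
from station import ctrl
def cam(n):
    p=ctrl.camera_params(n); return np.array(p["intrinsics"]),R.from_rotvec(np.ravel(p["rvec"])).as_matrix(),np.ravel(p["tvec"])
def cloud(n,d):
    K,Rm,t=cam(n); v,u=np.mgrid[0:d.shape[0],0:d.shape[1]]
    P=np.stack([(u-K[0,2])*d/K[0,0],(v-K[1,2])*d/K[1,1],d],-1)
    return (P-t)@Rm
def ray(n,px,z):
    K,Rm,t=cam(n); c=-Rm.T@t; r=Rm.T@np.linalg.solve(K,[px[0],px[1],1]); return c+r*(z-c[2])/r[2]
def proj(n,P):
    K,Rm,t=cam(n); q=(np.atleast_2d(P)@Rm.T+t)@K.T; return q[:,:2]/q[:,2:]
E
cat > a.py <<'E'
from h import *
ims=[]
for n in ("top","side"):
    im,d=ctrl.camera(n); np.savez(f"{n}.npz",im=im,d=d); cv2.imwrite(f"pics/{n}0.png",im[:,:,::-1])
    X=cloud(n,d); print(n,'cam at',-cam(n)[1].T@cam(n)[2])
    for t in ("flask","bridge","carrier","mallet","tray","spare_cast","bowl","jar","ring","spatula","brush"):
        r=ctrl.cut_out(n,t)
        if r:
            m=r[0]["region"]&(d>0); p=X[m]; print(t,round(r[0]["score"],2),np.round(r[0]["point"]),'med',np.median(p,0).round(3),'lo',np.percentile(p,2,0).round(3),'hi',np.percentile(p,98,0).round(3))
    for t in ("cast_grip","far_lug","near_lug","far_end","near_end","mallet","tray","carrier"):
        r=ctrl.tip_of(n,t); print(t,[(round(q["score"],2),np.round(q["point"],1)) for q in r[:2]])
print({k:np.round(v,3) for k,v in ctrl.get_obs().items()})
E
python3 a.py
```

```text
top cam at [0.39576501 0.02687803 1.12474276]
flask 0.83 [294. 225.] med [ 0.574 -0.014  0.015] lo [ 0.501 -0.069  0.   ] hi [0.654 0.09  0.057]
bridge 0.7 [300. 224.] med [0.582 0.025 0.023] lo [ 0.505 -0.024  0.016] hi [0.657 0.073 0.05 ]
carrier 0.91 [274. 221.] med [0.575 0.046 0.054] lo [0.528 0.007 0.017] hi [0.629 0.073 0.079]
tray 0.66 [400. 230.] med [ 0.563 -0.291  0.005] lo [ 0.474 -0.366  0.001] hi [ 0.655 -0.211  0.019]
spare_cast 0.84 [247. 148.] med [0.778 0.111 0.029] lo [ 0.751  0.082 -0.001] hi [0.815 0.142 0.037]
bowl 0.87 [391. 153.] med [ 0.769 -0.27   0.025] lo [ 0.715 -0.306  0.001] hi [ 0.805 -0.217  0.057]
jar 0.71 [332. 283.] med [ 0.417 -0.103  0.044] lo [ 0.4   -0.123  0.013] hi [ 0.437 -0.087  0.049]
ring 0.63 [333. 152.] med [ 0.785 -0.115  0.024] lo [ 0.757 -0.146 -0.002] hi [ 0.812 -0.089  0.033]
spatula 0.72 [190. 158.] med [0.752 0.28  0.003] lo [ 0.718  0.19  -0.002] hi [0.797 0.334 0.021]
brush 0.63 [153. 171.] med [0.717 0.364 0.018] lo [0.639 0.331 0.008] hi [0.765 0.395 0.022]
cast_grip [(0.61, array([275.3, 219.1])), (0.42, array([401.4, 231.5]
[... 1580 characters left out ...]
_lug [(0.9, array([299.5, 244.9]))]
far_end [(0.98, array([260.2, 230.5]))]
near_end [(0.82, array([308.1, 238.9]))]
mallet [(0.77, array([249.7, 330.1]))]
tray [(0.74, array([312.4, 162.5]))]
carrier []
{'time_s': np.float64(2.0), 'qpos': array([-1.224,  0.3  ,  1.521, -0.   ,  1.321, -0.067]), 'joint_vel': array([ 0.001, -0.   , -0.   , -0.001, -0.001,  0.001]), 'tau': array([ 0.0000e+00, -5.3166e+01, -3.5292e+01,  7.1000e-02,  2.1000e-02,
       -0.0000e+00]), 'ee_pos': array([ 0.221, -0.504,  0.219]), 'eef_rot': array([3.142, 0.   , 0.414]), 'force': array([-0.158, -0.74 ,  0.574]), 'moment': array([ 0.056, -0.038,  0.036]), 'grip_force': np.float64(0.0), 'grip_width': np.float64(0.094)}
```

View pictures.

View pics/top0.png

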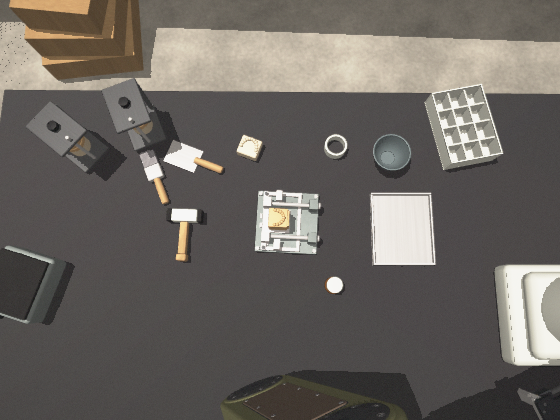

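View pics/side0.png

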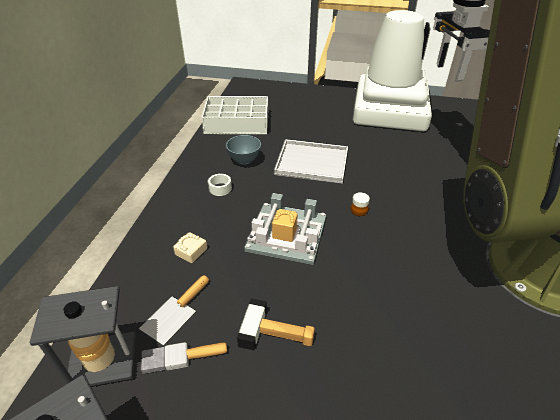

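```bash
cat > b.py <<'E'
from h import *
A=[];d0={}
for n in ("top","side"):
    z=np.load(n+".npz"); X=cloud(n,z["d"]); A.append(X[z["d"]>0]); 
P=np.concatenate(A)
def box(Q,name):
    r=cv2.minAreaRect(Q[:,:2].astype(np.float32)*1000); print(name,len(Q),np.round(r[0],1),np.round(r[1],1),round(r[2],1),'z',np.round(Q[:,2].mean(),4))
def sel(lo,hi,P=P): return P[((P>lo)&(P<hi)).all(1)]
for n,Q in (("top",A[0]),("side",A[1])):
    print(n)
    M=sel((.45,.22,.02),(.66,.35,.05),Q); box(M,"mallet all")
    H=M[M[:,0]>.555+0]; box(H,"head"); box(M[M[:,0]<.535],"handle")
    for x in np.arange(.46,.63,.01):
        s=M[abs(M[:,0]-x)<.005]
        if len(s): print(round(x,3),len(s),np.percentile(s[:,1],[3,97]).round(4),np.percentile(s[:,2],[50,97]).round(4))
    box(sel((.54,0,.070),(.62,.09,.1),Q),"cast top")
    E=sel((.48,.02,.044),(.68,.1,.054),Q); box(E[E[:,0]<.548],"near ear top?"); box(E[E[:,0]>.615],"far ear top")
    E=sel((.48,-.06,.042),(.68,.022,.054),Q); box(E[E[:,0]<.54],"near block?"); box(E[E[:,0]>.62],"far block")
    box(sel((.44,-.40,.013),(.7,-.18,.025),Q),"tray rim")
for t,z in (("near_lug",.037),("far_lug",.037),("near_end",.05),("far_end",.05),("cast_grip",.062),("mallet",0),("tray",0)):pass
px=dict(top=dict(far_lug=(262.9,199.7),near_lug=(261.8,234.1),cast_grip=(275.3,219.1),mallet=(187.6,214.7),tray=(402.6,230.2)),side=dict(far_lug=(260.7,238.7),near_lug=(299.5,244.9),cast_grip=(283.3,220.1),mallet=(249.7,330.1),tray=(312.4,162.5)))
for n in px:
    for t in px[n]: print(n,t,ray(n,px[n][t],{"far_lug":.037,"near_lug":.037,"cast_grip":.062}.get(t,0)).round(4))
E
python3 b.py
```

```text
top
mallet all 806 [578.6 270.4] [190.1  95.7] 18.4 z 0.0295
head 543 [599.4 295.6] [134.4  71.5] 65.1 z 0.0302
handle 199 [506.7 278.7] [56.6 25. ] 2.1 z 0.0283
0.48 30 [0.2663 0.2883] [0.03  0.034]
0.49 42 [0.2661 0.2902] [0.0316 0.0344]
0.5 32 [0.2692 0.2867] [0.0271 0.0299]
0.51 33 [0.2687 0.2865] [0.0265 0.0302]
0.52 32 [0.2691 0.2872] [0.0279 0.0317]
0.53 30 [0.2677 0.2857] [0.0272 0.031 ]
0.54 32 [0.2678 0.2853] [0.0273 0.0299]
0.55 32 [0.2665 0.2854] [0.0275 0.0302]
0.56 33 [0.2669 0.2861] [0.0274 0.0304]
0.57 31 [0.267  0.2843] [0.0271 0.0307]
0.58 105 [0.2322 0.3144] [0.0305 0.0348]
0.59 143 [0.2325 0.3179] [0.0314 0.0349]
0.6 142 [0.2312 0.3158] [0.0316 0.0351]
0.61 73 [0.2311 0.3169] [0.0309 0.0358]
cast top 374 [581.6  32.5] [51.4 48.2] 85.4 z 0.0744
near ear top? 136 [525.8  50.8] [56.  36.8] 80.6 z 0.0486
far ear top 129 [636.5  47.6] [29.6 59.6] 25.3 z 0.0488
near block? 32 [532.5 -19.6] [80.6 15.6] 86.0 z 0.0461
far block 26 [624.2 -18.6] [11.1 78.1] 4.8 z 0.0457
tray rim 539 [ 564.4 -290. ] [187.7 161.6] 0.1 z 0.0175
side
mallet all 1410 [579.5 274.1] [192.1  94. ] 
[... 667 characters left out ...]
02 0.0329]
cast top 333 [582.5  34.3] [53.7 47.1] 87.3 z 0.0735
near ear top? 143 [529.5  54.8] [58.3 28.2] 60.5 z 0.0474
far ear top 148 [637.2  49.6] [28.1 62. ] 26.0 z 0.0475
near block? 46 [532.9 -26. ] [65.4 16. ] 86.8 z 0.0499
far block 34 [624.4 -19.5] [12.7 81.1] 3.1 z 0.0483
tray rim 345 [ 566.4 -287.8] [167.6 190.4] 89.9 z 0.0158
top far_lug [0.6335 0.0723 0.037 ]
top near_lug [0.5443 0.074  0.037 ]
top cast_grip [0.5786 0.0398 0.062 ]
top mallet [0.6003 0.2718 0.    ]
top tray [ 0.5608 -0.2954  0.    ]
side far_lug [0.6282 0.0775 0.037 ]
side near_lug [0.5408 0.0783 0.037 ]
side cast_grip [0.586  0.0343 0.062 ]
side mallet [0.6006 0.2833 0.    ]
side tray [ 0.5646 -0.2851  0.    ]
```

```bash
cat > c.py <<'E'
from h import *
from b import A,sel,box
import sys
print("=====")
for n,Q in (("top",A[0]),("side",A[1])):
    S=sel((.46,-.12,.0095),(.7,.14,.019),Q); box(S,n+" plate")
    for a,nm in ((0,'x'),(1,'y')):
        print(nm,'edges',[np.percentile(S[abs(S[:,1-a]-c)<.006][:,a],[1,99]).round(4).tolist() for c in ((-.04,.0,.03,.08) if a==0 else (.51,.54,.58,.62,.65))])
    for xc in (.535,.545,.62,.63,.512,.655):
        s=Q[(abs(Q[:,0]-xc)<.004)&(abs(Q[:,1]-.04)<.085)&(Q[:,2]>.005)]
        s=s[np.argsort(-s[:,1])]; print(n,xc,' '.join(f"{a*1000:.0f}:{b*1000:.0f}" for _,a,b in s[::2 if n=='side' else 1]))
t=np.load("top.npz")["im"][180:265,245:330]; s=np.load("side.npz")["im"][185:270,238:335]
cv2.imwrite("pics/c.png",np.hstack([cv2.resize(q,(390,390),interpolation=2) for q in (t,s)])[:,:,::-1])
E
python3 c.py | sed -n '/=====/,$p'
```

```text
=====
top plate 1805 [580.3  11. ] [159.9 160.4] 87.2 z 0.0139
x edges [[0.499, 0.657], [0.5011, 0.6464], [0.5012, 0.6222], [0.5038, 0.6617]]
y edges [[-0.065, 0.0921], [-0.0377, 0.0926], [-0.0684, 0.0905], [-0.0424, 0.0886], [-0.072, 0.0862]]
top 0.535 93:7 93:11 92:14 90:13 90:15 90:17 87:11 87:15 87:17 85:12 85:13 85:15 82:15 82:16 82:19 80:10 80:11 79:17 75:48 75:49 73:45 73:46 73:48 70:52 70:51 70:55 68:46 68:51 68:51 65:49 65:50 65:51 63:47 63:51 63:53 60:49 60:49 60:51 58:49 58:51 58:50 56:16 56:17 56:17 56:22 54:13 54:13 54:13 53:39 51:12 51:14 51:16 51:40 51:43 49:11 49:13 49:15 48:39 46:13 46:13 46:14 46:39 45:45 43:14 43:38 43:42 41:10 41:42 41:41 38:18 38:41 38:44 36:14 35:42 35:40 33:35 33:39 33:43 30:38 30:42 28:42 28:12 28:42 28:13 28:40 25:39 25:37 25:14 25:15 23:44 23:41 23:42 23:15 23:13 20:44 20:39 20:38 20:12 18:41 18:38 18:13 18:12 15:44 15:39 15:39 15:16 15:15 13:42 13:39 13:35 12:15 12:9 10:44 10:39 10:38 10:16 10:13 8:40 8:37 7:15 7:15 5:41 5:38 5:17 5:14 3:45 3:45 3:40 2:15 2:12 0:44 0:44 0:40 -0:15 -1:12 -2:42 -2:42 -2:41 -3:16 -3:13 -5:43 -5:37 -6:17 -6:13 
[... 8058 characters left out ...]
48:32 48:28 48:30 47:40 47:25 47:24 47:42 47:46 47:33 47:39 47:21 46:19 46:45 45:19 43:45 42:47 41:47 38:46 36:45 35:44 33:45 14:20 2:19 1:21 -3:21 -4:12 -6:21 -7:12 -9:14 -11:20 -13:20 -13:20 -16:21 -27:13 -28:12 -32:12 -33:12 -35:12 -36:13 -39:13 -42:13 -44:15
side 0.655 93:11 90:7 89:12 89:7 89:9 86:16 86:12 84:16 84:12 82:16 80:13 78:15 76:14 74:13 73:27 73:16 73:29 73:16 72:22 72:25 71:12 71:11 71:30 70:27 68:30 67:30 66:32 65:30 52:19 52:20 50:17 49:22 48:21 44:19 43:38 43:19 42:34 42:20 41:27 41:27 41:23 41:29 40:45 40:23 40:45 40:30 40:23 39:24 39:47 39:49 39:47 35:46 34:46 31:46 30:47 27:45 25:46 -4:21 -7:21 -9:23 -15:20 -18:21 -21:19 -22:21 -37:11 -37:11 -38:10 -41:11 -43:13 -44:15
```

View pics/c.png

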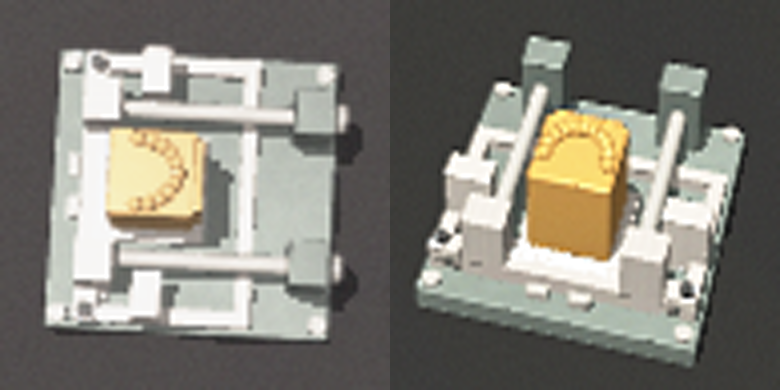

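```bash
cat >> h.py <<'E'
def plan(pos,yaw,frm=None,q=True):
    o=ctrl.get_obs(); p=np.array(o["ee_pos"]); r=np.array(o["eef_rot"])
    Rm=R.from_euler('xyz',r).as_matrix()
    Rt=R.from_euler('xyz',[np.pi,0,yaw]).as_matrix()
    d=Rm.T@(np.array(pos)-p)/.05; w=R.from_matrix(Rm.T@Rt).as_rotvec()
    print('t',round(float(o["time_s"]),2),'row',d.round(3),w.round(3),'F',np.round(o["force"],1),'grip',round(float(o["grip_width"]),4),'pos',p.round(4),'rot',r.round(4))
E
python3 -c "
from h import *
plan((.562,.278,.2),-.035)"
```

```text
t 2.0 row [ 12.527 -11.571   0.389] [0.    0.    0.449] F [-0.2 -0.7  0.6] grip 0.0938 pos [ 0.2211 -0.5036  0.2195] rot [3.1415 0.     0.4138]
```

Emit:
{"name": "move_arm", "arguments": {
  "targets": [
    [0,12.53,-11.57,0.39,0,0,0.449],
    [0,12.53,-11.57,0.39,0,0,0.449],
    [0,12.53,-11.57,0.39,0,0,0.449],
    [0,12.53,-11.57,0.39,0,0,0.449],
    [0,12.53,-11.57,0.39,0,0,0.449],
    [0,12.53,-11.57,0.39,0,0,0.449],
    [0,12.53,-11.57,0.39,0,0,0.449],
    [0,12.53,-11.57,0.39,0,0,0.449],
    [0,12.53,-11.57,0.39,0,0,0.449],
    [0,12.53,-11.57,0.39,0,0,0.449],
    [0,12.53,-11.57,0.39,0,0,0.449],
    [0,12.53,-11.57,0.39,0,0,0.449]
  ]
}}

```text
time_s: 3.2
ee_pos: [0.4598, 0.0443, 0.2061]
eef_rot: [3.142, -0.001, -0.035]
force: [1.2, -0.6, 0.7]
grip_width: 0.0468
grip_force: 0.0
```

```bash
python3 -c "
from h import *
plan((.562,.278,.1),-.035)"
```

```text
t 3.2 row [ 1.878 -4.743  2.124] [ 0.    -0.001  0.   ] F [ 1.2 -0.6  0.7] grip 0.0468 pos [0.4598 0.0443 0.2061] rot [ 3.1416e+00 -8.0000e-04 -3.4900e-02]
```

Emit:
{"name": "move_arm", "arguments": {
  "targets": [
    [0,1.88,-4.74,2.0,0,0,0],
    [0,1.88,-4.74,2.0,0,0,0],
    [0,1.88,-4.74,2.0,0,0,0],
    [0,1.88,-4.74,2.0,0,0,0],
    [0,1.88,-4.74,2.0,0,0,0],
    [0,1.88,-4.74,2.0,0,0,0],
    [0,1.88,-4.74,2.0,0,0,0],
    [0,1.88,-4.74,2.0,0,0,0],
    [0,1.88,-4.74,2.0,0,0,0]
  ]
}}

```text
time_s: 4.1
ee_pos: [0.5616, 0.2748, 0.1066]
eef_rot: [-3.141, -0.001, -0.036]
force: [-0.4, 0.3, -0.1]
grip_width: 0.0473
grip_force: 0.0
```

```bash
python3 -c "
from h import *
plan((.562,.278,.018),-.035)"
```

```text
t 4.1 row [ 0.004 -0.065  1.771] [-0.    -0.001 -0.001] F [-0.4  0.3 -0.1] grip 0.0473 pos [0.5616 0.2748 0.1066] rot [-3.1414e+00 -6.0000e-04 -3.6000e-02]
```

Emit:
{"name": "move_arm", "arguments": {
  "targets": [
    [0,0,-0.03,0.5,0,0,0],
    [0,0,-0.03,1.0,0,0,0],
    [0,0,-0.03,1.4,0,0,0],
    [0,0,-0.03,1.6,0,0,0],
    [0,0,-0.03,1.7,0,0,0],
    [0,0,-0.03,1.75,0,0,0],
    [0,0,-0.03,1.75,0,0,0]
  ]
}}

```text
time_s: 4.8
ee_pos: [0.562, 0.2771, 0.0191]
eef_rot: [-3.141, -0.001, -0.035]
force: [-0.0, -0.2, 0.6]
grip_width: 0.0473
grip_force: 0.0
```

```bash
python3 -c "
from h import *
plan((.562,.278,.017),-.035)"
```

```text
t 4.8 row [-0.    -0.019  0.042] [-0.    -0.001 -0.   ] F [-0.  -0.2  0.6] grip 0.0473 pos [0.562  0.2771 0.0191] rot [-3.1411e+00 -9.0000e-04 -3.5400e-02]
```

Emit:
{"name": "move_arm", "arguments": {
  "targets": [
    [-0.4,0,0,0.03,0,0,0],
    [-0.5,0,0,0.03,0,0,0],
    [-1,0,0,0.03,0,0,0],
    [-1,0,0,0.03,0,0,0],
    [-1,0,0,0.03,0,0,0],
    [-1,0,0,0.03,0,0,0],
    [-1,0,0,0.03,0,0,0],
    [-1,0,0,0.03,0,0,0]
  ],
  "grip_force": 55
}}

```text
time_s: 5.6
ee_pos: [0.5617, 0.2772, 0.0171]
eef_rot: [-3.141, -0.0, -0.035]
force: [-1.8, 0.6, 5.2]
grip_width: 0.02
grip_force: 55.0
```

```bash
python3 -c "
from h import *
plan((.562,.278,.12),-.035)"
```

```text
t 5.6 row [ 0.005 -0.016 -2.058] [-0. -0. -0.] F [-1.8  0.6  5.2] grip 0.02 pos [0.5617 0.2772 0.0171] rot [-3.1414e+00 -3.0000e-04 -3.5100e-02]
```

```bash
python3 -c "
from h import *
plan((.5121,.1363,.09),-.047)"
```

```text
t 5.6 row [-0.893  2.851 -1.459] [-0.    -0.     0.012] F [-1.8  0.6  5.2] grip 0.02 pos [0.5617 0.2772 0.0171] rot [-3.1414e+00 -3.0000e-04 -3.5100e-02]
```

Emit:
{"name": "move_arm", "arguments": {
  "targets": [
    [-1,0,0,-0.3,0,0,0],
    [-1,0,0,-0.8,0,0,0],
    [-1,0,0,-1.4,0,0,0],
    [-1,0,0,-1.4,0,0,0],
    [-1,0,0,-1.4,0,0,0]
  ]
}}

```text
time_s: 6.1
ee_pos: [0.5616, 0.277, 0.0871]
eef_rot: [-3.141, -0.0, -0.035]
force: [0.3, -0.4, -2.8]
grip_width: 0.0197
grip_force: 55.0
```

```bash
python3 -c "
from h import *
plan((.5121,.1363,.09),-.047)"
```

```text
t 6.1 row [-0.89   2.847 -0.059] [-0.    -0.     0.012] F [ 0.3 -0.4 -2.8] grip 0.0197 pos [0.5616 0.277  0.0871] rot [-3.1414e+00 -4.0000e-04 -3.5300e-02]
```

Emit:
{"name": "move_arm", "arguments": {
  "targets": [
    [-1,-0.25,0.7,0,0,0,0.012],
    [-1,-0.5,1.5,0,0,0,0.012],
    [-1,-0.75,2.3,0,0,0,0.012],
    [-1,-0.85,2.7,0,0,0,0.012],
    [-1,-0.89,2.85,0,0,0,0.012],
    [-1,-0.89,2.85,0,0,0,0.012],
    [-1,-0.89,2.85,0,0,0,0.012],
    [-1,-0.89,2.85,0,0,0,0.012]
  ]
}}

```text
time_s: 6.9
ee_pos: [0.5122, 0.1372, 0.0865]
eef_rot: [-3.142, 0.0, -0.046]
force: [0.9, -0.3, -2.8]
grip_width: 0.0194
grip_force: 55.0
```

```bash
cat > d.py <<'E'
from h import *
plan((.5121,.1363,.043),-.047)
for n in ("top","side"):
    im,d=ctrl.camera(n); cv2.imwrite(f"pics/{n}1.png",im[:,:,::-1]); X=cloud(n,d)
    r=ctrl.cut_out(n,"mallet")
    for q in r[:1]:
        P=X[q["region"]&(d>0)]; print(n,q["score"],np.percentile(P,[1,50,99],axis=0).round(4).tolist())
    print(n,[ (p["score"],ray(n,p["point"],.0735).round(4)) for p in ctrl.tip_of(n,"mallet")[:1]])
    Q=X[(d>0)]; Q=Q[(Q[:,2]>.085)&(Q[:,2]<.115)&(abs(Q[:,0]-.5466)<.03)&(abs(Q[:,1]-.135)<.06)]; print(np.percentile(Q,[2,50,98],axis=0).round(4).tolist())
    for c in (.1,.11,.165): 
        s=Q[abs(Q[:,1]-c)<.006]; 
        if len(s): print(c,np.percentile(s[:,0],[2,98]).round(4),np.median(s[:,2]).round(4))
a=cv2.imread("pics/top1.png")[170:280,200:340]; b=cv2.imread("pics/side1.png")[200:310,220:360]
cv2.imwrite("pics/d.png",np.hstack([cv2.resize(q,(399,314),interpolation=2) for q in(a,b)]))
E
python3 d.py
```

```text
t 6.9 row [-0.002  0.018  0.87 ] [-0.     0.     0.001] F [ 0.9 -0.3 -2.8] grip 0.0194 pos [0.5122 0.1372 0.0865] rot [-3.1416e+00  4.0000e-04 -4.6200e-02]
top 0.56 [[0.7493, 0.0799, 0.0076], [0.7767, 0.1109, 0.0297], [0.8095, 0.1422, 0.0375]]
top []
[[0.5572, 0.0886, 0.0867], [0.5572, 0.0886, 0.0867], [0.5572, 0.0886, 0.0867]]
side 0.96 [[0.4313, 0.0747, -0.0015], [0.485, 0.1509, 0.0944], [0.5632, 0.2128, 0.164]]
side [(0.57, array([0.5464, 0.1378, 0.0735]))]
[[0.5183, 0.1479, 0.0856], [0.5454, 0.1711, 0.0993], [0.5632, 0.1818, 0.1023]]
0.165 [0.5177 0.5628] 0.1002
```

View pics/d.png

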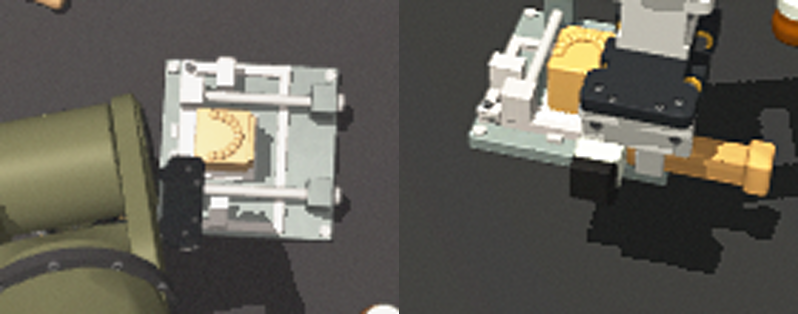

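Emit:
{"name": "move_arm", "arguments": {
  "targets": [
    [-1,0,0,0.3,0,0,0],
    [-1,0,0,0.6,0,0,0],
    [-1,0,0,0.8,0,0,0],
    [-1,0,0,0.87,0,0,0],
    [-1,0,0,0.87,0,0,0],
    [-1,0,0.06,0.87,0,0,0],
    [-1,0,0.12,0.87,0,0,0],
    [-1,0,0.15,0.87,0,0,0],
    [-1,0,0.17,0.87,0,0,0]
  ]
}}

```text
time_s: 8.1
ee_pos: [0.5119, 0.1275, 0.0436]
eef_rot: [-3.141, -0.0, -0.047]
force: [-0.1, 0.2, -2.5]
grip_width: 0.0196
grip_force: 55.0
```

Emit:
{"name": "move_arm", "arguments": {
  "targets": [
    [-1,0,0.02,0,0,0,0],
    [-1,0,0.04,0,0,0,0],
    [-1,0,0.06,0,0,0,0],
    [-1,0,0.08,0,0,0,0]
  ]
}}

```text
time_s: 8.5
ee_pos: [0.5115, 0.1237, 0.0434]
eef_rot: [-3.142, -0.0, -0.047]
force: [-0.8, 2.1, -2.2]
grip_width: 0.0194
grip_force: 55.0
```

Emit:
{"name": "move_arm", "arguments": {
  "targets": [
    [-1,0,0.015,0,0,0,0],
    [-1,0,0.03,0,0,0,0],
    [-1,0,0.045,0,0,0,0]
  ]
}}

```text
time_s: 8.8
ee_pos: [0.5112, 0.1224, 0.0434]
eef_rot: [-3.14, 0.0, -0.047]
force: [-2.8, 12.1, -0.7]
grip_width: 0.0198
grip_force: 55.0
```

Emit:
{"name": "move_arm", "arguments": {
  "targets": [
    [-1,0,0.015,0,0,0,0],
    [-1,0,0.03,0,0,0,0],
    [-1,0,0.045,0,0,0,0]
  ]
}}

```text
time_s: 9.1
ee_pos: [0.5109, 0.1208, 0.0434]
eef_rot: [-3.139, 0.001, -0.047]
force: [-4.2, 15.7, 0.1]
grip_width: 0.0197
grip_force: 55.0
```

Emit:
{"name": "move_arm", "arguments": {
  "targets": [
    [-1,0,0.01,0,0,0,0],
    [-1,0,0.02,0,0,0,0]
  ]
}}

```text
time_s: 9.3
ee_pos: [0.5107, 0.12, 0.0434]
eef_rot: [-3.139, 0.001, -0.046]
force: [-7.2, 16.5, 0.7]
grip_width: 0.0203
grip_force: 55.0
```

Emit:
{"name": "move_arm", "arguments": {
  "targets": [
    [-1,0,-0.1,0,0,0,0],
    [-1,0,-0.25,0,0,0,0],
    [-1,0.3,-0.25,0,0,0,0],
    [-1,0.8,-0.25,0,0,0,0],
    [-1,1.3,-0.25,0,0,0,0],
    [-1,1.55,-0.25,0,0,0,0],
    [-1,1.6,-0.25,0,0,0,0],
    [-1,1.6,-0.2,0,0,0,0],
    [-1,1.6,-0.15,0,0,0,0],
    [-1,1.6,-0.15,0,0,0,0]
  ]
}}

```text
time_s: 10.3
ee_pos: [0.5911, 0.1218, 0.0435]
eef_rot: [3.142, 0.0, -0.047]
force: [0.2, 0.1, -2.5]
grip_width: 0.0197
grip_force: 55.0
```

```bash
cat > e.py <<'E'
from h import *
import sys
plan((.59,.12,.0436),-.047)
im,d=ctrl.camera("top"); cv2.imwrite("pics/%s.png"%sys.argv[1],cv2.resize(im[170:280,230:350],(720,660),interpolation=2)[30:630,:,::-1])
for n in ("near_end","far_end","near_lug","far_lug"): print(n,[(round(p["score"],2),np.round(p["point"],1)) for p in ctrl.tip_of("top",n)[:1]])
np.savez("%s.npz"%sys.argv[1],im=im,d=d)
E
python3 e.py e1
```

```text
t 10.3 row [-0.019  0.036 -0.003] [ 0.  0. -0.] F [ 0.2  0.1 -2.5] grip 0.0197 pos [0.5911 0.1218 0.0435] rot [ 3.1415e+00  2.0000e-04 -4.7300e-02]
near_end [(0.6, array([269.2, 239.8]))]
far_end [(0.77, array([270.9, 198.3]))]
near_lug [(0.98, array([262.5, 236.6]))]
far_lug []
```

View pics/e1.png

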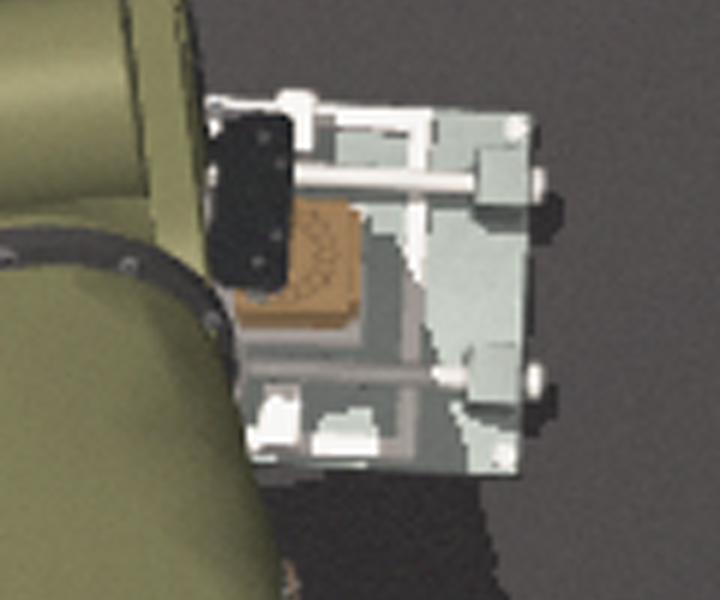

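Emit:
{"name": "move_arm", "arguments": {
  "targets": [
    [-1,0,0.02,0,0,0,0],
    [-1,0,0.035,0,0,0,0],
    [-1,0,0.05,0,0,0,0],
    [-1,0,0.065,0,0,0,0]
  ]
}}

```text
time_s: 10.95
ee_pos: [0.5913, 0.119, 0.0433]
eef_rot: [-3.141, 0.0, -0.047]
force: [0.3, 4.3, -1.8]
grip_width: 0.0199
grip_force: 55.0
```

Emit:
{"name": "move_arm", "arguments": {
  "targets": [
    [-1,0,0.015,0,0,0,0],
    [-1,0,0.03,0,0,0,0],
    [-1,0,0.045,0,0,0,0],
    [-1,0,0.06,0,0,0,0]
  ]
}}

```text
time_s: 11.35
ee_pos: [0.5913, 0.1172, 0.0435]
eef_rot: [-3.139, -0.001, -0.046]
force: [0.3, 12.8, -3.6]
grip_width: 0.0193
grip_force: 55.1
```

Emit:
{"name": "move_arm", "arguments": {
  "targets": [
    [-1,0,0.015,0,0,0,0],
    [-1,0,0.03,0,0,0,0],
    [-1,0,0.045,0,0,0,0],
    [-1,0,0.06,0,0,0,0]
  ]
}}

```text
time_s: 11.75
ee_pos: [0.5915, 0.1144, 0.0436]
eef_rot: [-3.139, -0.001, -0.046]
force: [3.5, 12.9, -3.3]
grip_width: 0.0192
grip_force: 55.1
```

Emit:
{"name": "move_arm", "arguments": {
  "targets": [
    [-1,0,0.015,0,0,0,0],
    [-1,0,0.03,0,0,0,0]
  ]
}}

```text
time_s: 11.95
ee_pos: [0.5916, 0.113, 0.0436]
eef_rot: [-3.139, -0.002, -0.046]
force: [4.0, 13.9, -4.8]
grip_width: 0.0197
grip_force: 55.2
```

Emit:
{"name": "move_arm", "arguments": {
  "targets": [
    [-1,0,-0.1,0,0,0,0],
    [-1,0,-0.2,0,0,0,0],
    [-1,-0.3,-0.22,0,0,0,0],
    [-1,-0.8,-0.22,0,0,0,0],
    [-1,-1.3,-0.22,0,0,0,0],
    [-1,-1.55,-0.22,0,0,0,0],
    [-1,-1.6,-0.22,0,0,0,0],
    [-1,-1.6,-0.17,0,0,0,0],
    [-1,-1.6,-0.14,0,0,0,0],
    [-1,-1.6,-0.12,0,0,0,0]
  ]
}}

```text
time_s: 12.95
ee_pos: [0.512, 0.121, 0.0434]
eef_rot: [-3.141, -0.0, -0.048]
force: [-0.5, 5.4, -1.5]
grip_width: 0.0193
grip_force: 55.0
```

Emit:
{"name": "move_arm", "arguments": {
  "targets": [
    [-1,0,0.015,0,0,0,0],
    [-1,0,0.03,0,0,0,0],
    [-1,0,0.045,0,0,0,0],
    [-1,0,0.06,0,0,0,0],
    [-1,0,0.075,0,0,0,0]
  ]
}}

```text
time_s: 13.45
ee_pos: [0.5113, 0.1185, 0.0434]
eef_rot: [-3.14, 0.0, -0.047]
force: [-3.7, 13.3, 0.9]
grip_width: 0.0195
grip_force: 55.0
```

Emit:
{"name": "move_arm", "arguments": {
  "targets": [
    [-1,0,0.015,0,0,0,0],
    [-1,0,0.03,0,0,0,0],
    [-1,0,0.045,0,0,0,0],
    [-1,0,0.06,0,0,0,0],
    [-1,0,0.075,0,0,0,0]
  ]
}}

```text
time_s: 13.95
ee_pos: [0.5106, 0.1154, 0.0434]
eef_rot: [-3.139, 0.001, -0.047]
force: [-8.2, 18.7, 3.6]
grip_width: 0.0197
grip_force: 55.0
```

Emit:
{"name": "move_arm", "arguments": {
  "targets": [
    [-1,0,-0.1,0,0,0,0],
    [-1,0,-0.2,0,0,0,0],
    [-1,0.3,-0.25,0,0,0,0],
    [-1,0.8,-0.25,0,0,0,0],
    [-1,1.3,-0.25,0,0,0,0],
    [-1,1.55,-0.25,0,0,0,0],
    [-1,1.6,-0.25,0,0,0,0],
    [-1,1.6,-0.2,0,0,0,0],
    [-1,1.6,-0.15,0,0,0,0],
    [-1,1.6,-0.11,0,0,0,0]
  ]
}}

```text
time_s: 14.95
ee_pos: [0.5907, 0.115, 0.0434]
eef_rot: [3.142, 0.0, -0.047]
force: [-0.3, -0.5, -2.9]
grip_width: 0.0197
grip_force: 55.0
```

Emit:
{"name": "move_arm", "arguments": {
  "targets": [
    [-1,0,0.02,0,0,0,0],
    [-1,0,0.035,0,0,0,0],
    [-1,0,0.05,0,0,0,0],
    [-1,0,0.065,0,0,0,0],
    [-1,0,0.08,0,0,0,0],
    [-1,0,0.095,0,0,0,0]
  ]
}}

```text
time_s: 15.55
ee_pos: [0.5909, 0.1122, 0.0436]
eef_rot: [-3.139, -0.0, -0.046]
force: [-1.4, 12.8, -1.6]
grip_width: 0.0195
grip_force: 55.0
```

Emit:
{"name": "move_arm", "arguments": {
  "targets": [
    [-1,0.003,0.015,0,0,0,0],
    [-1,0.006,0.03,0,0,0,0],
    [-1,0.009,0.045,0,0,0,0],
    [-1,0.012,0.06,0,0,0,0]
  ]
}}

```text
time_s: 15.95
ee_pos: [0.5914, 0.1093, 0.0436]
eef_rot: [-3.139, -0.0, -0.046]
force: [-0.8, 14.1, -1.8]
grip_width: 0.0197
grip_force: 55.0
```

Emit:
{"name": "move_arm", "arguments": {
  "targets": [
    [-1,0,-0.1,0,0,0,0],
    [-1,0,-0.2,0,0,0,0],
    [-1,-0.3,-0.25,0,0,0,0],
    [-1,-0.8,-0.25,0,0,0,0],
    [-1,-1.3,-0.25,0,0,0,0],
    [-1,-1.57,-0.25,0,0,0,0],
    [-1,-1.62,-0.25,0,0,0,0],
    [-1,-1.62,-0.18,0,0,0,0],
    [-1,-1.62,-0.14,0,0,0,0],
    [-1,-1.62,-0.13,0,0,0,0]
  ]
}}

```text
time_s: 16.95
ee_pos: [0.5115, 0.1174, 0.0433]
eef_rot: [3.142, -0.0, -0.048]
force: [-0.8, -0.1, -3.0]
grip_width: 0.0195
grip_force: 55.0
```

Emit:
{"name": "move_arm", "arguments": {
  "targets": [
    [-1,-0.002,0.02,0,0,0,0],
    [-1,-0.004,0.035,0,0,0,0],
    [-1,-0.006,0.05,0,0,0,0],
    [-1,-0.009,0.065,0,0,0,0]
  ]
}}

```text
time_s: 17.35
ee_pos: [0.5105, 0.1154, 0.0434]
eef_rot: [-3.14, -0.0, -0.047]
force: [0.7, 8.8, -4.3]
grip_width: 0.0195
grip_force: 55.0
```

Emit:
{"name": "move_arm", "arguments": {
  "targets": [
    [-1,-0.003,0.015,0,0,0,0],
    [-1,-0.006,0.03,0,0,0,0],
    [-1,-0.009,0.045,0,0,0,0],
    [-1,-0.012,0.06,0,0,0,0]
  ]
}}

```text
time_s: 17.75
ee_pos: [0.5095, 0.1128, 0.0434]
eef_rot: [-3.14, -0.0, -0.047]
force: [-0.1, 12.8, -2.9]
grip_width: 0.02
grip_force: 55.1
```

Emit:
{"name": "move_arm", "arguments": {
  "targets": [
    [-1,-0.002,0.01,0,0,0,0],
    [-1,-0.004,0.02,0,0,0,0],
    [-1,-0.006,0.03,0,0,0,0]
  ]
}}

```text
time_s: 18.05
ee_pos: [0.5092, 0.1119, 0.0435]
eef_rot: [-3.139, -0.0, -0.046]
force: [-0.2, 20.0, -3.2]
grip_width: 0.02
grip_force: 55.2
```

Emit:
{"name": "move_arm", "arguments": {
  "targets": [
    [-1,0,-0.1,0,0,0,0],
    [-1,0,-0.2,0,0,0,0],
    [-1,0.3,-0.25,0,0,0,0],
    [-1,0.8,-0.25,0,0,0,0],
    [-1,1.3,-0.25,0,0,0,0],
    [-1,1.6,-0.25,0,0,0,0],
    [-1,1.64,-0.25,0,0,0,0],
    [-1,1.64,-0.18,0,0,0,0],
    [-1,1.64,-0.14,0,0,0,0],
    [-1,1.64,-0.125,0,0,0,0]
  ]
}}

```text
time_s: 19.05
ee_pos: [0.5908, 0.1123, 0.0435]
eef_rot: [3.141, 0.0, -0.047]
force: [0.7, 0.7, -1.8]
grip_width: 0.0197
grip_force: 55.0
```

Emit:
{"name": "move_arm", "arguments": {
  "targets": [
    [-1,0.002,0.02,0,0,0,0],
    [-1,0.004,0.035,0,0,0,0],
    [-1,0.006,0.05,0,0,0,0],
    [-1,0.009,0.065,0,0,0,0]
  ]
}}

```text
time_s: 19.45
ee_pos: [0.5916, 0.1096, 0.0435]
eef_rot: [-3.141, 0.0, -0.047]
force: [-1.6, 6.4, -1.5]
grip_width: 0.0197
grip_force: 55.0
```

Emit:
{"name": "move_arm", "arguments": {
  "targets": [
    [-1,0.002,0.01,0,0,0,0],
    [-1,0.004,0.02,0,0,0,0],
    [-1,0.006,0.03,0,0,0,0],
    [-1,0.008,0.04,0,0,0,0]
  ]
}}

```text
time_s: 19.85
ee_pos: [0.5917, 0.1089, 0.0435]
eef_rot: [-3.139, 0.0, -0.046]
force: [-3.6, 13.6, -0.5]
grip_width: 0.0197
grip_force: 55.0
```

Emit:
{"name": "move_arm", "arguments": {
  "targets": [
    [-1,0.001,0.01,0,0,0,0],
    [-1,0.002,0.02,0,0,0,0],
    [-1,0.003,0.03,0,0,0,0]
  ]
}}

```text
time_s: 20.15
ee_pos: [0.5917, 0.1081, 0.0436]
eef_rot: [-3.138, 0.0, -0.046]
force: [-5.0, 20.4, 0.7]
grip_width: 0.0195
grip_force: 55.1
```

Emit:
{"name": "move_arm", "arguments": {
  "targets": [
    [-1,0,-0.1,0,0,0,0],
    [-1,0,-0.2,0,0,0,0],
    [-1,-0.3,-0.22,0,0,0,0],
    [-1,-0.8,-0.22,0,0,0,0],
    [-1,-1.3,-0.22,0,0,0,0],
    [-1,-1.57,-0.22,0,0,0,0],
    [-1,-1.64,-0.22,0,0,0,0],
    [-1,-1.64,-0.15,0,0,0,0],
    [-1,-1.64,-0.11,0,0,0,0],
    [-1,-1.64,-0.09,0,0,0,0]
  ]
}}

```text
time_s: 21.15
ee_pos: [0.5109, 0.1136, 0.0433]
eef_rot: [3.142, -0.0, -0.048]
force: [-0.3, -0.1, -1.5]
grip_width: 0.0196
grip_force: 55.0
```

Emit:
{"name": "move_arm", "arguments": {
  "targets": [
    [-1,0,0.015,0,0,0,0],
    [-1,0,0.03,0,0,0,0],
    [-1,0,0.045,0,0,0,0]
  ]
}}

```text
time_s: 21.45
ee_pos: [0.5103, 0.1124, 0.0433]
eef_rot: [-3.141, 0.0, -0.047]
force: [-1.6, 10.8, -3.0]
grip_width: 0.0196
grip_force: 55.0
```

Emit:
{"name": "move_arm", "arguments": {
  "targets": [
    [-1,0,0.01,0,0,0,0],
    [-1,0,0.02,0,0,0,0]
  ]
}}

```text
time_s: 21.65
ee_pos: [0.5101, 0.1121, 0.0434]
eef_rot: [-3.14, 0.0, -0.047]
force: [-1.8, 15.7, -1.6]
grip_width: 0.0199
grip_force: 55.0
```

Emit:
{"name": "move_arm", "arguments": {
  "targets": [
    [-1,0,0.007,0,0,0,0],
    [-1,0,0.014,0,0,0,0]
  ]
}}

```text
time_s: 21.85
ee_pos: [0.51, 0.112, 0.0434]
eef_rot: [-3.139, 0.0, -0.047]
force: [-2.2, 19.3, -0.9]
grip_width: 0.0201
grip_force: 55.1
```

Emit:
{"name": "move_arm", "arguments": {
  "targets": [
    [-1,0,-0.15,0,0,0,0],
    [-1,0,-0.4,0,0,0,0],
    [-1,0,-1.2,-0.3,0,0,0],
    [-1,0,-2.2,-0.3,0,0,0],
    [-1,0,-3.0,-0.3,0,0,0],
    [-1,0,-3.3,-0.3,0,0,0],
    [-1,0,-3.3,-0.3,0,0,0],
    [-1,0,-3.3,-0.3,0,0,0]
  ]
}}

```text
time_s: 22.65
ee_pos: [0.5178, 0.2744, 0.058]
eef_rot: [3.141, 0.001, -0.047]
force: [-0.9, -0.3, -3.0]
grip_width: 0.0195
grip_force: 55.0
```

```bash
cat > f.py <<'E'
from h import *
plan((.51,.277,.018),-.047)
z0=[.014,.05,.048]
for n in ("top","side"):
    im,d=ctrl.camera(n); np.savez(n+"2.npz",im=im,d=d); X=cloud(n,d)
    cv2.imwrite(f"pics/{n}2.png",im[:,:,::-1])
    Q=X[d>0]; o=np.array([.5822,.0398]) ; fx=np.array([-.047,-.9989]); fy=np.array([.9989,-.047])
    q=Q[:,:2]-o; L=np.c_[q@fx,q@fy,Q[:,2]]*1000
    L0=None; z=np.load(n+".npz"); W=cloud(n,z["d"])[z["d"]>0]; q=W[:,:2]-o; L0=np.c_[q@fx,q@fy,W[:,2]]*1000
    for nm,M in (("before",L0),("after",L)):
        for s in (-1,1):
            e=M[(abs(M[:,1]-s*41)<8)&(M[:,2]>44)&(M[:,2]<56)&(abs(M[:,0]+20)<30)]
            f=M[(abs(M[:,1]-s*65)<4)&(M[:,2]>42)&(M[:,2]<54)&(abs(M[:,0]-5)<30)]
            print(n,nm,'ear' ,s,np.percentile(e[:,0],[3,97]).round(1),len(e),'block',np.percentile(f[:,0],[3,97]).round(1))
        c=M[(M[:,2]>68)&(M[:,2]<85)&(abs(M[:,1])<35)&(abs(M[:,0])<60)]
        r=cv2.minAreaRect(c[:,:2].astype(np.float32)); print('cast',np.round(r[0],1),np.round(r[1],1),round(r[2],1),np.percentile(c[:,:2],[3,97],axis=0).round(1).tolist())
a=cv2.imread("pics/top2.png")[180:265,245:330]; b=cv2.imread("pics/side2.png")[185:270,238:335]
cv2.imwrite("pics/f.png",np.hstack([cv2.resize(q,(390,390),interpolation=2) for q in(a,b)]))
E
python3 f.py
```

```text
t 22.65 row [-0.157 -0.045  0.8  ] [ 0.001  0.001 -0.   ] F [-0.9 -0.3 -3. ] grip 0.0195 pos [0.5178 0.2744 0.058 ] rot [ 3.141e+00  6.000e-04 -4.700e-02]
top before ear -1 [-34.  -15.9] 49 block [-2.5 12.7]
top before ear 1 [-33.7 -10.1] 53 block [-1.9 12.2]
cast [ 7.4 -0.2] [48.4 51.6] 87.8 [[-16.6, -23.1], [31.5, 21.6]]
top after ear -1 [-21.6  -3.5] 50 block [-2.5 12.7]
top after ear 1 [-23.2   7. ] 49 block [-1.8 13.4]
cast [18.8  0.2] [48.8 51.7] 89.5 [[-5.3, -22.7], [43.2, 22.1]]
side before ear -1 [-37.1 -16.6] 59 block [-5.3 10.8]
side before ear 1 [-36.6 -16.7] 55 block [-5.  11.1]
cast [5.3 0.4] [47.5 54. ] 90.0 [[-20.2, -21.9], [29.4, 22.6]]Traceback (most recent call last):
  File "f.py", line 14, in <module>
    print(n,nm,'ear' ,s,np.percentile(e[:,0],[3,97]).round(1),len(e),'block',np.percentile(f[:,0],[3,97]).round(1))
                        ~~~~~~~~~~~~~^^^^^^^^^^^^^^^
    return _quantile_unchecked(
        a, q, axis, out, overwrite_input, method, keepdims, weights)
    return _ureduce(a,
                    func=_quantile_ureduce_func,
    ...<5 lines>...
                    overwrite_input=overwrite_input,
                    method=method)
    r = func(a, **kwargs)
    result = _quantile(arr,
                       quantiles=q,
    ...<2 lines>...
                       out=out,
                       weights=wgt)
    slices_having_nans = np.isnan(arr[-1, ...])
                                  ~~~^^^^^^^^^
IndexError: index -1 is out of bounds for axis 0 with size 0
```

```bash
cat > g.py <<'E'
import numpy as np,cv2
a=cv2.imread("pics/top2.png")[180:265,245:330]; b=cv2.imread("pics/side2.png")[185:270,238:335]
cv2.imwrite("pics/f.png",np.hstack([cv2.resize(q,(390,390),interpolation=2) for q in(a,b)]))
E
ls pics; python3 g.py
```

```text
c.png
d.png
e1.png
side0.png
side1.png
side2.png
top0.png
top1.png
top2.png
```

View pics/f.png

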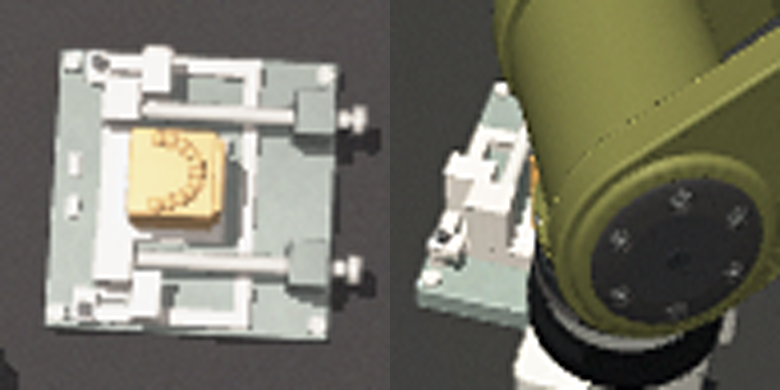

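```bash
python3 -c "
from h import *
plan((.591,.1105,.0436),-.047)"
```

```text
t 22.75 row [1.616 3.191 0.293] [ 0.     0.    -0.001] F [ 0.2 -0.1 -2.5] grip 0.0201 pos [0.518  0.2738 0.0582] rot [ 3.1412e+00  4.0000e-04 -4.8500e-02]
```

Emit:
{"name": "move_arm", "arguments": {
  "targets": [
    [-1,0.5,0.4,0.1,0,0,0],
    [-1,1.1,1.2,0.29,0,0,0],
    [-1,1.62,2.0,0.29,0,0,0],
    [-1,1.62,2.7,0.29,0,0,0],
    [-1,1.62,3.0,0.29,0,0,0],
    [-1,1.62,3.1,0.29,0,0,0],
    [-1,1.62,3.15,0.29,0,0,0],
    [-1,1.62,3.18,0.29,0,0,0],
    [-1,1.62,3.18,0.29,0,0,0],
    [-1,1.62,3.18,0.29,0,0,0]
  ]
}}

```text
time_s: 23.75
ee_pos: [0.5913, 0.1131, 0.0439]
eef_rot: [-3.142, -0.0, -0.046]
force: [0.2, 0.2, -2.4]
grip_width: 0.0199
grip_force: 55.0
```

Emit:
{"name": "move_arm", "arguments": {
  "targets": [
    [-1,0,0.01,0,0,0,0],
    [-1,0,0.02,0,0,0,0],
    [-1,0,0.03,0,0,0,0]
  ]
}}

```text
time_s: 24.05
ee_pos: [0.5913, 0.1109, 0.0438]
eef_rot: [3.142, 0.0, -0.047]
force: [0.9, 0.2, -2.5]
grip_width: 0.0195
grip_force: 55.0
```

Emit:
{"name": "move_arm", "arguments": {
  "targets": [
    [-1,0,0.012,0,0,0,0],
    [-1,0,0.024,0,0,0,0],
    [-1,0,0.036,0,0,0,0]
  ]
}}

```text
time_s: 24.35
ee_pos: [0.5912, 0.109, 0.0439]
eef_rot: [-3.141, -0.0, -0.047]
force: [0.1, 1.0, -1.7]
grip_width: 0.0195
grip_force: 55.0
```

Emit:
{"name": "move_arm", "arguments": {
  "targets": [
    [-1,0,0.01,0,0,0,0],
    [-1,0,0.02,0,0,0,0]
  ]
}}

```text
time_s: 24.55
ee_pos: [0.5912, 0.1085, 0.0439]
eef_rot: [-3.141, -0.0, -0.047]
force: [0.0, 7.7, -2.5]
grip_width: 0.0195
grip_force: 55.0
```

Emit:
{"name": "move_arm", "arguments": {
  "targets": [
    [-1,0,0.008,0,0,0,0],
    [-1,0,0.016,0,0,0,0]
  ]
}}

```text
time_s: 24.75
ee_pos: [0.5911, 0.1082, 0.0439]
eef_rot: [-3.14, -0.0, -0.047]
force: [-1.5, 11.6, -1.7]
grip_width: 0.0199
grip_force: 55.0
```

Emit:
{"name": "move_arm", "arguments": {
  "targets": [
    [-1,0,0.008,0,0,0,0],
    [-1,0,0.012,0,0,0,0]
  ]
}}

```text
time_s: 24.95
ee_pos: [0.591, 0.1081, 0.0439]
eef_rot: [-3.14, -0.0, -0.046]
force: [-0.6, 13.0, -2.6]
grip_width: 0.0194
grip_force: 55.0
```

Emit:
{"name": "move_arm", "arguments": {
  "targets": [
    [-1,0,0.008,0,0,0,0],
    [-1,0,0.016,0,0,0,0],
    [-1,0,0.02,0,0,0,0]
  ]
}}

```text
time_s: 25.25
ee_pos: [0.5909, 0.1079, 0.044]
eef_rot: [-3.139, -0.0, -0.046]
force: [-0.5, 17.8, -1.9]
grip_width: 0.0198
grip_force: 55.1
```

Emit:
{"name": "move_arm", "arguments": {
  "targets": [
    [-1,0,-0.1,0,0,0,0],
    [-1,0,-0.4,0,0,0,0],
    [-1,-0.2,-1.2,-0.3,0,0,0],
    [-1,-0.5,-2.2,-0.3,0,0,0],
    [-1,-0.7,-3.0,-0.2,0,0,0],
    [-1,-0.74,-3.4,0,0,0,0],
    [-1,-0.74,-3.4,0.1,0,0,0],
    [-1,-0.74,-3.4,0.3,0,0,0],
    [-1,-0.74,-3.4,0.42,0,0,0],
    [-1,-0.74,-3.4,0.47,0,0,0],
    [-1,-0.74,-3.4,0.5,0,0,0],
    [-1,-0.74,-3.4,0.5,0,0,0]
  ]
}}

```text
time_s: 26.45
ee_pos: [0.5624, 0.2767, 0.0189]
eef_rot: [-3.142, -0.0, -0.048]
force: [-0.2, -0.6, -2.7]
grip_width: 0.0195
grip_force: 55.0
```

Emit:
{"name": "move_arm", "arguments": {
  "targets": [
    [-1,0,0,0.015,0,0,0],
    [-1,0,0,0.03,0,0,0],
    [-1,0,0,0.035,0,0,0]
  ]
}}

```text
time_s: 26.75
ee_pos: [0.5621, 0.2771, 0.0172]
eef_rot: [-3.141, -0.0, -0.047]
force: [0.0, 0.2, -2.0]
grip_width: 0.0197
grip_force: 55.0
```

Emit:
{"name": "move_arm", "arguments": {
  "targets": [
    [-0.5,0,0,0.005,0,0,0],
    [-0.1,0,0,0.005,0,0,0],
    [0,0,0,0.005,0,0,0],
    [0,0,0,0.005,0,0,0],
    [0,0,0,-0.4,0,0,0],
    [0,0,0,-1.2,0,0,0],
    [0,0,0,-2.2,0,0,0],
    [0,0,0,-3.0,0,0,0],
    [0,0,0,-3.0,0,0,0]
  ]
}}

```text
time_s: 27.65
ee_pos: [0.564, 0.278, 0.1736]
eef_rot: [-3.137, -0.009, -0.047]
force: [0.4, -0.3, -0.3]
grip_width: 0.0472
grip_force: 0.0
```

```bash
cat > i.py <<'E'
from h import *
o=np.array([.5822,.0398]); fx=np.array([-.047,-.9989])
for n in ("side",):
    im,d=ctrl.camera(n); X=cloud(n,d); Q=X[d>0]
    print('mallet',[(p["score"],ray(n,p["point"],0).round(4)) for p in ctrl.tip_of(n,"mallet")[:1]])
    print('grip',[(p["score"],ray(n,p["point"],.062).round(4)) for p in ctrl.tip_of(n,"cast_grip")[:1]])
    c=Q[(Q[:,2]>.068)&(Q[:,2]<.085)&(abs(Q[:,0]-.582)<.035)&(abs(Q[:,1]-.024)<.045)]
    print('cast top',cv2.minAreaRect(c[:,:2].astype(np.float32)*1000))
p=o+(.004+.0117)*fx; print('cast exp',p); plan((*p,.17),1.5238)
E
python3 i.py
```

```text
mallet [(0.92, array([0.5961, 0.2763, 0.    ]))]
grip [(0.77, array([0.5875, 0.0201, 0.062 ]))]
cast top ((559.1259155273438, 12.59121322631836), (4.618103981018066, 22.066991806030273), 9.31905460357666)
cast exp [0.5814621  0.02411727]
t 27.8 row [ 0.632  5.034 -0.073] [-0.000e+00  1.000e-03 -1.571e+00] F [-0.3 -1.1 -0.2] grip 0.0471 pos [0.5618 0.277  0.1663] rot [ 3.1412e+00  9.0000e-04 -4.7200e-02]
```

Emit:
{"name": "move_arm", "arguments": {
  "targets": [
    [0.7,0.1,0.6,0,0,0,-0.14],
    [0.7,0.2,1.2,0,0,0,-0.28],
    [0.7,0.3,1.8,0,0,0,-0.42],
    [0.7,0.4,2.4,0,0,0,-0.56],
    [0.7,0.5,3.0,0,0,0,-0.7],
    [0.7,0.55,3.6,0,0,0,-0.84],
    [0.7,0.6,4.2,0,0,0,-0.98],
    [0.7,0.63,4.7,0,0,0,-1.12],
    [0.7,0.63,5.03,0,0,0,-1.26],
    [0.7,0.63,5.03,0,0,0,-1.4],
    [0.7,0.63,5.03,0,0,0,-1.53],
    [0.7,0.63,5.03,0,0,0,-1.57]
  ]
}}

```text
time_s: 29.0
ee_pos: [0.5811, 0.0242, 0.1652]
eef_rot: [-3.139, 0.0, 1.527]
force: [-0.2, -0.2, -0.9]
grip_width: 0.0797
grip_force: 0.0
```

```bash
python3 -c "
from h import *
plan((.5814,.0235,.064),1.5238)"
```

```text
t 29.0 row [-0.014  0.013  2.024] [-0.003  0.     0.004] F [-0.2 -0.2 -0.9] grip 0.0797 pos [0.5811 0.0242 0.1652] rot [-3.1386  0.      1.5273]
```

Emit:
{"name": "move_arm", "arguments": {
  "targets": [
    [0.7,-0.01,0.01,0.5,0,0,0],
    [0.7,-0.01,0.01,1.1,0,0,0],
    [0.7,-0.01,0.01,1.6,0,0,0],
    [0.7,-0.01,0.01,1.85,0,0,0],
    [0.7,-0.01,0.01,1.97,0,0,0],
    [0.7,-0.01,0.01,2.02,0,0,0],
    [0.7,-0.01,0.01,2.02,0,0,0]
  ]
}}

```text
time_s: 29.7
ee_pos: [0.5825, 0.0239, 0.0666]
eef_rot: [3.141, -0.0, 1.523]
force: [-0.5, 0.5, -1.0]
grip_width: 0.0797
grip_force: 0.0
```

Emit:
{"name": "move_arm", "arguments": {
  "targets": [
    [0.3,0,0,0,0,0,0],
    [0.15,0,0,0,0,0,0],
    [0.08,0,0,0,0,0,0],
    [0.04,0,0,0,0,0,0],
    [-0.1,0,0,0,0,0,0],
    [-0.4,0,0,0,0,0,0],
    [-0.4,0,0,0,0,0,0],
    [-0.4,0,0,0,0,0,0]
  ],
  "grip_force": 40
}}

```text
time_s: 30.5
ee_pos: [0.5823, 0.0239, 0.0663]
eef_rot: [3.141, -0.0, 1.523]
force: [-1.3, 0.0, 3.1]
grip_width: 0.0478
grip_force: 40.0
```

Gripped at 48 mm. Lift slowly.

Emit:
{"name": "move_arm", "arguments": {
  "targets": [
    [-0.4,0,0,-0.05,0,0,0],
    [-0.4,0,0,-0.12,0,0,0],
    [-0.4,0,0,-0.2,0,0,0],
    [-0.4,0,0,-0.35,0,0,0],
    [-0.4,0,0,-0.5,0,0,0],
    [-0.4,0,0,-0.7,0,0,0]
  ]
}}

```text
time_s: 31.1
ee_pos: [0.5821, 0.0238, 0.1018]
eef_rot: [-3.141, 0.0, 1.523]
force: [0.1, 0.1, -4.3]
grip_width: 0.0472
grip_force: 40.0
```

```bash
python3 -c "
from h import *
plan((.565,-.289,.15),1.5238)"
```

```text
t 31.1 row [-6.266 -0.041 -0.962] [-0.     0.    -0.001] F [ 0.1  0.1 -4.3] grip 0.0472 pos [0.5821 0.0238 0.1018] rot [-3.1415e+00  2.0000e-04  1.5227e+00]
```

Emit:
{"name": "move_arm", "arguments": {
  "targets": [
    [-0.4,0,0,-0.4,0,0,0],
    [-0.4,-0.3,0,-0.9,0,0,0],
    [-0.4,-0.9,0,-0.96,0,0,-0.01],
    [-0.4,-1.7,-0.01,-0.96,0,0,-0.02],
    [-0.4,-2.5,-0.02,-0.96,0,0,-0.03],
    [-0.4,-3.3,-0.02,-0.96,0,0,-0.04],
    [-0.4,-4.1,-0.03,-0.96,0,0,-0.048],
    [-0.4,-4.9,-0.03,-0.96,0,0,-0.048],
    [-0.4,-5.6,-0.04,-0.96,0,0,-0.048],
    [-0.4,-6.1,-0.04,-0.96,0,0,-0.048],
    [-0.4,-6.34,-0.04,-0.96,0,0,-0.048],
    [-0.4,-6.34,-0.04,-0.96,0,0,-0.048]
  ]
}}

```text
time_s: 32.3
ee_pos: [0.5648, -0.2935, 0.1494]
eef_rot: [3.141, 0.0, 1.569]
force: [-0.3, 0.2, -3.7]
grip_width: 0.0477
grip_force: 40.0
```

```bash
python3 -c "
from h import *
plan((.565,-.293,.059),1.571)"
```

```text
t 32.3 row [0.011 0.005 1.807] [ 0.     0.    -0.002] F [-0.3  0.2 -3.7] grip 0.0477 pos [ 0.5648 -0.2935  0.1494] rot [3.1414e+00 2.0000e-04 1.5693e+00]
```

Emit:
{"name": "move_arm", "arguments": {
  "targets": [
    [-0.4,0,0,0.4,0,0,0],
    [-0.4,0,0,0.9,0,0,0],
    [-0.4,0,0,1.3,0,0,0],
    [-0.4,0,0,1.55,0,0,0],
    [-0.4,0,0,1.68,0,0,0],
    [-0.4,0,0,1.74,0,0,0],
    [-0.4,0,0,1.78,0,0,0],
    [-0.4,0,0,1.8,0,0,0]
  ]
}}

```text
time_s: 33.1
ee_pos: [0.5653, -0.2927, 0.0598]
eef_rot: [3.141, 0.001, 1.571]
force: [-0.4, 0.3, -4.1]
grip_width: 0.0477
grip_force: 40.0
```

Emit:
{"name": "move_arm", "arguments": {
  "targets": [
    [-0.4,0,0,0.01,0,0,0],
    [-0.4,0,0,0.02,0,0,0]
  ]
}}

```text
time_s: 33.3
ee_pos: [0.5651, -0.2927, 0.0585]
eef_rot: [3.141, 0.0, 1.571]
force: [-0.3, -0.1, -4.2]
grip_width: 0.0478
grip_force: 40.0
```

Emit:
{"name": "move_arm", "arguments": {
  "targets": [
    [-0.4,0,0,0.01,0,0,0],
    [-0.4,0,0,0.02,0,0,0],
    [-0.4,0,0,0.025,0,0,0]
  ]
}}

```text
time_s: 33.6
ee_pos: [0.565, -0.2927, 0.0573]
eef_rot: [3.141, 0.0, 1.571]
force: [-4.2, 0.8, 2.9]
grip_width: 0.0478
grip_force: 40.0
```

Touching the floor (force reversed). Release, rise, look.

Emit:
{"name": "move_arm", "arguments": {
  "targets": [
    [0.1,0,0,0,0,0,0],
    [0.4,0,0,0,0,0,0],
    [0.7,0,0,0,0,0,0],
    [0.7,0,0,0,0,0,0],
    [0.7,0,0,-0.4,0,0,0],
    [0.7,0,0,-1.2,0,0,0],
    [0.7,0,0,-2.1,0,0,0],
    [0.7,0,0,-3.0,0,0,0],
    [0.7,-1.0,-1.5,-3.5,0,0,0],
    [0.7,-1.0,-2.5,-3.5,0,0,0],
    [0.7,-1.0,-3.5,-3.5,0,0,0],
    [0.7,-1.0,-3.5,-3.5,0,0,0]
  ]
}}

```text
time_s: 34.8
ee_pos: [0.3876, -0.3428, 0.2322]
eef_rot: [3.141, 0.001, 1.57]
force: [0.6, -0.8, -0.7]
grip_width: 0.0801
grip_force: 0.0
```

```bash
python3 - <<'E'
from h import *
plan((.565,-.293,.2),1.571)
for n in ("top","side"):
    im,d=ctrl.camera(n); cv2.imwrite(f"pics/{n}9.png",im[:,:,::-1]); X=cloud(n,d); Q=X[d>0]
    c=Q[(Q[:,2]>.058)&(Q[:,2]<.08)&(abs(Q[:,0]-.565)<.05)&(abs(Q[:,1]+.29)<.06)]
    print(n,cv2.minAreaRect(c[:,:2].astype(np.float32)*1000),c[:,2].mean())
a=cv2.imread("pics/top9.png")[90:330,140:540];b=cv2.imread("pics/side9.png")[100:380,140:400]
cv2.imwrite("pics/end.png",np.hstack([cv2.resize(a,(430,258)),cv2.resize(b,(240,258))]))
E
```

```text
t 34.8 row [0.999 3.546 0.644] [ 0.     0.001 -0.001] F [ 0.6 -0.8 -0.7] grip 0.0801 pos [ 0.3876 -0.3428  0.2322] rot [3.1413e+00 5.0000e-04 1.5701e+00]
top ((563.93310546875, -294.79656982421875), (48.0870246887207, 53.669254302978516), 0.09422025084495544) 0.06522670626240958
side ((565.6177978515625, -293.2638244628906), (57.64836502075195, 47.69772720336914), 89.87608337402344) 0.063796320596482
```

View pics/end.png

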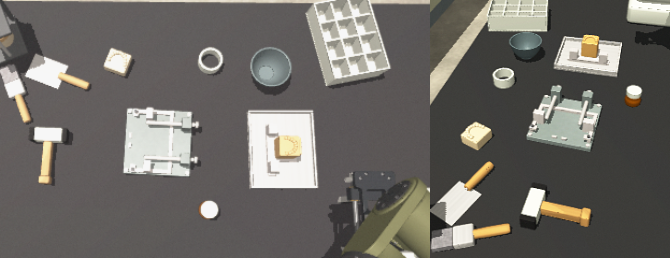

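The picture shows the carrier upright in the tray, with the cast at about (288,148). The flask is empty at (158,142), the mallet lies on the bench at (47,150), and the bystanders look unmoved.

```bash
python3 -c "
from station import ctrl
print(ctrl.hand_in())"
```

```text
the job is handed in; nothing more can be done
None
```

The job is handed in at about 35 s: both ears were tapped home by turns (highest reading 20.4 N at the wrist), the mallet is back on the bench, and the cast with its carrier stands upright in the middle of the tray; no verdict came back.

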